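# Load the shielded test box and close its stayed lid

### The job

Raise the lid of the aluminium test box until its folding stay locks, let go, and set the black chip carrier (orange post) down upright in the middle of the rubber pad inside. Then break the stay at its middle joint (red knob) and lower the lid under control, without letting it slam, until it is fully shut, and let go. Force neither lid nor stay: the stay's foot is only clamped by friction in its slot and must not be dragged along it; leave everything else on the bench where it is.

Things in the scene. Friction and masses are not known exactly. Their poses are not given: they have to be found in the camera images.
- box: aluminium test box fixed to the bench, 180 (its x) x 240 (its y) x 95 mm high without the lid, walls and floor 6 mm. Origin: centre of its underside; x points from the handle side (front, with brass connectors) to the hinge side, y to the stay side, z up.
- box_pad (a point): centre of the black rubber pad (120 along x, 140 along y, 2 mm thick) on the floor of the box, on its top face, 8 mm above the bench, 87 mm below the rim, 110 mm from the hinge axis along the box's x; axes as the box.
- lid_hinge (a point): middle of the lid's hinge axis, which runs along the box's y over its rear rim, 95 mm above the bench. Fixed. The axes of this point turn with the lid.
- lid_handle (a point): middle of the black round handle bar at the lid's free edge: 12 mm thick, 100 mm long along the box's y between two side arms, 36 mm beyond the lid's front edge, leaving a 30 mm gap between bar and box; 216 mm from the hinge axis and, lid shut, 6 mm higher than that axis. The bar turns in a grip from above as the lid swings.
- lid (a joint): lid angle in rad: 0 shut, grows as the handle edge rises. 12 mm plate as large as the box, 10 mm absorber beneath, 0.42 to 0.78 kg; let go with the stay not locked it falls and slams. The stay, pulled straight, stops it at 1.23 to 1.54, depending on the foot: pull on there at the handle with 4 to 8 N beyond the lid's weight, ease off, and the stay's spring snaps past straight and holds it.
- stay_foot (a point): pivot of the stay's lower bar on its foot, a dark block with a brass nut outside the box's +y wall: 12 mm off the wall, 12 mm below the rim, 156 to 174 mm from the hinge axis along the box's x. Only friction clamps the foot in its slot along x: it slips at about 50 N along the slot, which some 14 N at the lid handle against the straight or locked stay produces.
- stay_knob (a point): grip point on the red knob at the stay's middle joint, on its axis: round bar along the box's y, 18 mm thick, ends 30 and 76 mm outside the +y wall, this point 57 mm. Circles the foot's pivot at 114 mm (upper bar 62 mm, pinned to the lid 60 mm from its hinge). Above the bench: 40 mm shut, 130 straight, 137 locked. 0.5 to 3 N down breaks the lock; held and led along its arc it carries the lid.
- carrier: black chip carrier, a square plate 60 x 60 x 12 mm with four brass-coloured chips and an orange round post 14 mm thick standing in its middle up to 48 mm above its underside. Origin: centre of the underside, z up, x and y square to its sides. 0.1 to 0.16 kg, loose.
- spare: white carrier of the same shape with a grey post: leave it alone. Origin: centre of the underside.
- solvent: white bottle 60 mm thick, 160 mm tall, bystander. Origin: centre of the underside.
- jar: amber jar 56 mm thick, 70 mm tall, bystander. Origin: centre of the underside.
- mouse: black computer mouse 100 x 60 x 30 mm, bystander. Origin: centre of the underside.
- tape: roll of amber tape, 90 mm across, 24 mm high, bystander. Origin: centre of the underside.
- driver: screwdriver with a yellow handle lying on the bench behind the box, bystander.
- parts_tray: blue divided tray 120 x 160 x 30 mm, bystander. Origin: centre of the underside.

How it is judged:
On the way, in this order (a step that is already met when the one before it is completed fails the run):
1. the lid is up with the stay locked past straight, and the robot has let go of box, lid and stay (value of joint lid above 1 rad and z of stay_knob in the frame of box above 0.1335 m and contact force between each of the fingers, the arm and box below 0.3 N), for 0.3 s.
2. the carrier stands on the rubber pad, released, with the lid still locked up (value of joint lid above 1 rad and z of stay_knob in the frame of box above 0.1335 m and x of carrier in the frame of box_pad between -0.035 and 0.035 m and y of carrier in the frame of box_pad between -0.04 and 0.04 m and z of carrier in the frame of box_pad below 0.006 m and angle between carrier's own z axis and vertical below 0.1 rad and linear speed of carrier below 0.03 m/s and contact force between the fingers and carrier below 0.1 N), for 0.2 s.
At the end, for the whole second after the job is handed in: the lid is shut (angle below 0.03 rad), and the carrier stands upright (within 0.1 rad), released and at rest on the pad, its centre within 35 mm (along the box's x) and 40 mm (y) of the pad's centre (value of joint lid below 0.03 rad and x of carrier in the frame of box_pad between -0.035 and 0.035 m and y of carrier in the frame of box_pad between -0.04 and 0.04 m and z of carrier in the frame of box_pad below 0.006 m and angle between carrier's own z axis and vertical below 0.1 rad and linear speed of carrier below 0.03 m/s and contact force between the fingers and carrier below 0.1 N); the robot touches nothing.
It fails at once if the stay's foot is dragged more than 2 mm along its slot (lid or stay forced) (distance of stay_foot from where it was at the start of the episode above 0.002 m).
It fails at once if the lid slams: it comes down over its last 0.15 rad faster than 1.6 rad/s (value of joint lid below 0.15 rad and velocity of joint lid below -1.6 rad/s).
It fails at once if the carrier is dropped: it moves faster than 0.6 m/s out of the fingers (contact force between the fingers and carrier below 0.05 N and linear speed of carrier above 0.6 m/s).
It fails at once if a bystander is moved more than 20 mm (distance of any of spare, solvent, jar, mouse, tape, driver, parts_tray from where it was at the start of the episode above 0.02 m).
It also fails if it takes over 72 s, if anything falls off the work surface, if the arm or the gripper's body presses on something with over 40 N, if the wrist force passes 120 N, or if a joint passes its speed limit or range.

### The arm

A 6-joint arm with a two-finger parallel gripper is mounted at the origin on the work surface. World frame = base frame: x ahead of the robot, y to its left, z up, the work surface at z = 0. Lengths are in m, angles in rad, forces in N, time in s.
With the tool pointing down it reaches from about 0.325 to 0.775 m from the base axis. Payload 5.5 kg.
Tool frame: the origin (TCP) lies where the fingers leave the gripper's body, on its centre line; the fingertips stand 80 mm ahead of it and the grasp point (between the pads) lies 61 mm ahead of it (grasp_offset is the distance from the TCP to the grasp point, in m); z points along the fingers, y is the line along which they close (so a half turn about z gives the same grasp; the last joint's range is limited). The gripper opens to 88 mm and grips with 3 to 60 N. Pads are 20 mm wide; open, the fingers measure 115 mm over their backs; the gripper's body (75 mm by 178 mm) begins 61 mm behind the grasp point.
Start: joints at [-1.205, 0.091, 1.231, -0, 1.82, -0.057], TCP at [0.246, -0.547, 0.303] pointing down, gripper open.
Joint ranges: [-2.87, 2.87], [-0.86, 2.18], [0.17, 2.46], [-1.51, 4.65], [0.06, 2.69], [-2.65, 2.65]. Speed limits (rad/s): [2.57, 2.57, 3.01, 3.14, 3.14, 3.14].

### API

Orientations are given as a unit quaternion [x, y, z, w].
In Python, from station import get_obs, grab_frame, close_job, grasp_offset gives the robot as it stands.
- The arm moves only by the tool jog_arm, never from a script. Its arguments are lists of equal length, an entry for each row: "delta_pos": the shift along the world's x, y, z in mm, a list of three; "rotation": the turn, a rotation vector about the world's x, y, z in rad, a list of three. A call has exactly 5 rows; each row is the pose to reach, as a shift and turn from the pose commanded when the call began; what a row does not reach only later rows make up. A row lasts 1/12 s, in which the tool goes at most 41.7 mm and 7.16 degrees, less where a joint would pass 70% of its speed; a pose out of reach is approached as far as the arm can. A call with a gripper value outside its range is refused whole. "gripper" is the opening, from 0 (shut) to 1 (fully open), set as the call begins (left out, the last holds). The fingers move at their own pace and stop on an object; the grip force is fixed at half the most. Time passes only in rows, so rows that repeat a pose let the fingers close, or fill a call up. It gives the time, the measured TCP pose, the force, the opening and the grip force at its end, in the units of the state.
- get_obs(): the state, without advancing time (a new reading comes with each control period).
- grab_frame(name): name is "scene" or "top" or "wrist"; returns a dict with "img" (400x640x3 uint8, red, green, blue), "K" (3x3 intrinsics, pixels), "view" (4x4, takes a point from world to camera coordinates). Camera axes: x right, y up, looking along -z (the intrinsics and any distortion apply to the point x, -y, -z); pixel columns grow to the right and rows downward; lengths in m; the calibration is good to about 2 mm. A picture is of the moment at which its call begins. There is no depth.
- close_job(): hands the job in; it is judged then, once.
The state is a dict: "time": time; "joint_positions": joint angles; "dq": joint speeds; "joint_torque": joint torques, N m; "tool_pos": TCP position; "tool_rot": TCP orientation; "ft_force": force on the tool from outside, world axes, zero at the start; "moment": the same for the moment, N m; "width": finger opening in m; "gripper_force": force on a finger pad.
Only numpy, scipy, OpenCV 4.12 (cv2) and the standard library are available. Lean on these libraries where they do the work, as an engineer would, in place of code of your own. Each camera call takes 0.05 s, during which the arm holds its last target. There are 200 camera calls.

## Working session

There is one attempt and no reset: what is moved stays moved. The work goes in short steps, Python scripts to look and compute and a tool call to move; the robot and the scene stay as the last step left them, time stands still between calls to the robot, and variables do not carry over. Pictures are saved under pics/ and viewed, at most 10 in all, crops included, and the job is handed in when it is done.

Besides the shell and the picture viewer there is one more tool, called after "Request:" as a command line: name --argument value ..., lists and objects as JSON in quotes. jog_arm: Moves the arm, as the interface text tells. Its arguments: {"type":"object","properties":{"delta_pos":{"type":"array"},"rotation":{"type":"array"},"gripper":{"type":"number"}},"required":["delta_pos","rotation"]}

```bash
mkdir -p pics; ls; python3 - <<'E'
from station import *
import cv2,numpy as np
o=get_obs();print(o)
for n in("scene","top"):
    f=grab_frame(n);cv2.imwrite(f"pics/{n}0.png",f["img"][:,:,::-1]);print(n,f["K"].tolist() if hasattr(f["K"],'tolist') else f["K"],np.round(f["view"],4).tolist(),[k for k in f])
E
```

```text
pics
{'time': 0.0, 'joint_positions': array([-1.20467573e+00,  9.18832404e-02,  1.23188080e+00, -1.28551002e-05,
        1.81981952e+00, -5.66973126e-02]), 'dq': array([-0.00099585,  0.00153453, -0.00148603, -0.00082128, -0.00130789,
        0.00118287]), 'joint_torque': array([-8.80762636e-04, -4.46458125e+01, -4.06446075e+01,  6.97880611e-02,
        2.94899242e-02, -1.21777348e-04]), 'tool_pos': array([ 0.24614404, -0.54702801,  0.30149501]), 'tool_rot': array([ 9.77736080e-01,  2.09836046e-01, -1.59551226e-04, -9.82604902e-04]), 'ft_force': array([-0.90902446, -0.6734192 , -0.65055586]), 'moment': array([-0.00092419, -0.01224725, -0.02539506]), 'gripper_force': 0.0, 'width': 0.0875755534142502}
scene [[364.3108054923451, 0.0, 324.8519441429065], [0.0, 364.3108054923451, 198.53218183143434], [0.0, 0.0, 1.0]] [[-0.2356, 0.9718, -0.0126, 0.096], [-0.8001, -0.1866, 0.5702, 0.3645], [0.5517, 0.1445, 0.8214, -1.6287], [0.0, 0.0, 0.0, 1.0]] ['img', 'K', 'view']
top [[378.35161571666305, 0.0, 321.0664495751764], [0.0, 378.35161571666305, 201.8350762576732], [0.0, 0.0, 1.0]] [[0.0283, -0.9996, -0.002, 0.0436], [0.9978, 0.0281, 0.0596, -0.5052], [-0.0595, -0.0037, 0.9982, -1.2334], [0.0, 0.0, 0.0, 1.0]] ['img', 'K', 'view']
```

View pics/scene0.png

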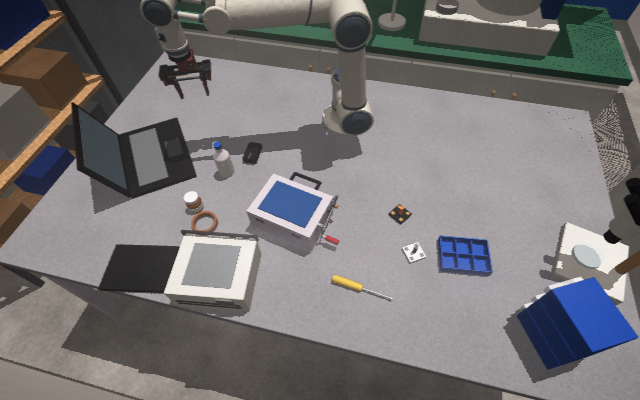

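View pics/top0.png

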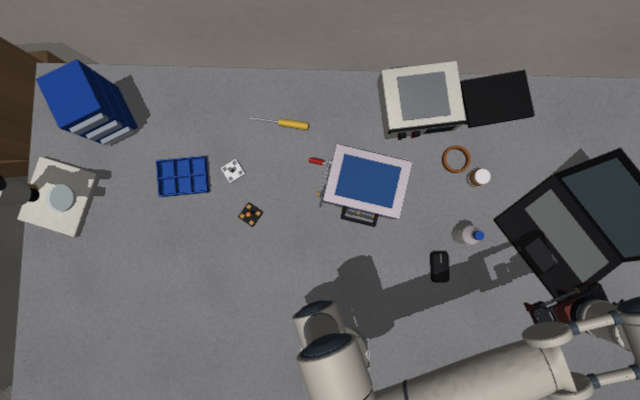

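```bash
cat > h.py <<'E'
from station import *
import cv2,numpy as np
from scipy.spatial.transform import Rotation as R
def ray(f,u,v):
    K=f["K"];V=np.array(f["view"]);d=np.array([(u-K[0][2])/K[0][0],-(v-K[1][2])/K[1][1],-1])
    return -V[:3,:3].T@V[:3,3], V[:3,:3].T@d
def onz(f,u,v,z):
    c,d=ray(f,u,v);return c+d*(z-c[2])/d[2]
def proj(f,p):
    V=np.array(f["view"]);q=V[:3,:3]@np.array(p)+V[:3,3];K=f["K"]
    return np.array([K[0][2]+K[0][0]*q[0]/-q[2],K[1][2]+K[1][1]*q[1]/q[2]])
def tri(o):
    A=sum(np.eye(3)-np.outer(d,d)/(d@d) for c,d in o);b=sum((np.eye(3)-np.outer(d,d)/(d@d))@c for c,d in o)
    return np.linalg.solve(A,b)
def blobs(m,roi,amin=8):
    u0,v0,u1,v1=roi;z=np.zeros(m.shape,np.uint8);z[v0:v1,u0:u1]=m[v0:v1,u0:u1]*1
    cs,_=cv2.findContours(z,cv2.RETR_EXTERNAL,cv2.CHAIN_APPROX_NONE)
    return sorted([c for c in cs if len(c)>=amin],key=lambda c:-cv2.contourArea(c))
E
python3 - <<'E'
from h import *
f=grab_frame("top");s=grab_frame("scene")
im=f["img"].astype(int);r,g,b=im[...,0],im[...,1],im[...,2]
c=blobs((b>185)|((b>r+50)),(310,135,425,230))[0]
q=cv2.boxPoints(cv2.minAreaRect(c));
print("lid",q.tolist(),[np.round(onz(f,*p,.107),4).tolist() for p in q])
P=[onz(f,*p,.107) for p in q];print([np.linalg.norm(P[i]-P[i-1]) for i in range(4)],np.mean(P,0))
for n,F,roi,roic in(("top",f,(300,150,330,172),(235,198,268,230)),("scene",s,(318,230,345,248),(385,200,415,226))):
    im=F["img"].astype(int);r,g,b=im[...,0],im[...,1],im[...,2]
    c=blobs((r>120)&(g<80)&(b<80),roi)[0];print(n,"knob",cv2.boxPoints(cv2.minAreaRect(c)).tolist())
    m=(np.max(im,2)<75)|((r>b+60))
    c=blobs(m,roic)[0];print("carrier",cv2.minAreaRect(c),cv2.boxPoints(cv2.minAreaRect(c)).tolist())
    u,v,_,_=0,0,0,0
    cv2.imwrite(f"pics/{n}c.png",cv2.resize(F["img"][150:250,230:430] if n=="top" else F["img"][160:260,240:440],None,fx=4,fy=4,interpolation=cv2.INTER_CUBIC)[:,:,::-1])
c=blobs((np.max(f["img"],2)<75),(235,198,268,230))
w=[onz(f,*p,.012) for p in cv2.boxPoints(cv2.minAreaRect(np.vstack(c)))];print(np.round(w,4).tolist())
E
python3 -c "
import cv2,numpy as np
a=cv2.imread('pics/topc.png');b=cv2.imread('pics/scenec.png')
cv2.imwrite('pics/both.png',np.vstack([a,b])[:600*2//2+200:1,:][:600] if 0 else cv2.resize(np.vstack([a,b]),(600,600)))"
```

```text
lid [[334.44476318359375, 194.14674377441406], [344.12103271484375, 153.8290557861328], [400.70196533203125, 167.4084930419922], [391.02569580078125, 207.72618103027344]] [[0.523, 0.0172, 0.107], [0.6483, -0.0093, 0.107], [0.6111, -0.1841, 0.107], [0.4863, -0.1565, 0.107]]
[np.float64(0.17756126863166236), np.float64(0.12810074141546685), np.float64(0.17868699887109668), np.float64(0.12779219088827767)] [ 0.56715862 -0.08315547  0.107     ]
top knob [[308.4922790527344, 160.8615264892578], [309.4845886230469, 157.2230682373047], [321.9230651855469, 160.61537170410156], [320.9307556152344, 164.2538299560547]]
carrier ((250.4053955078125, 213.93243408203125), (18.483375549316406, 18.9483642578125), 35.53767776489258) [[237.3783721923828, 216.270263671875], [248.3918914794922, 200.85134887695312], [263.43243408203125, 211.5946044921875], [252.4188995361328, 227.01351928710938]]
scene knob [[325.3999938964844, 238.20001220703125], [326.9999694824219, 235.0], [338.1999816894531, 240.60000610351562], [336.6000061035156, 243.80001831054688]]
carrier ((399.25006103515625, 214.25003051757812), (16.26345443725586, 15.55634880065918), 45.0) [[388.00006103515625, 214.00003051757812], [399.00006103515625, 203.00003051757812], [410.50006103515625, 214.50003051757812], [399.50006103515625, 225.50003051757812]]
[[0.4484, 0.3327, 0.012], [0.5004, 0.2984, 0.012], [0.4663, 0.2473, 0.012], [0.4145, 0.2817, 0.012]]
```

View pics/topc.png

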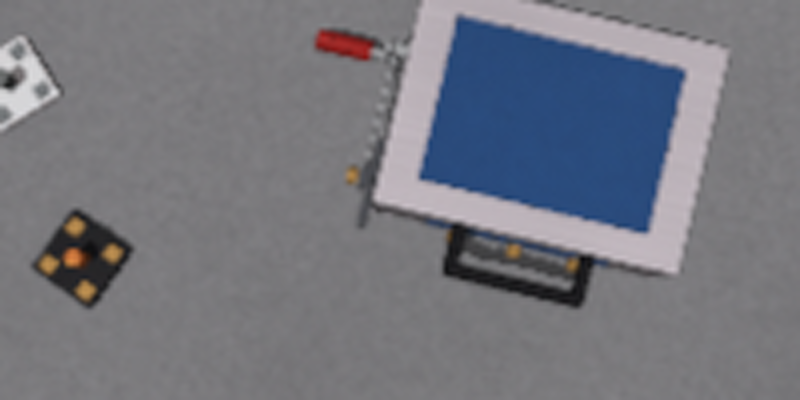

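The crop shows the box's lid at corners (725,47), (680,272), (372,205), the handle bar centre near (513,287), the red knob at (317..372, 45), the foot's nut at (352,175), and the black carrier with its orange post at (75,257).

```bash
python3 - <<'E'
from h import *
f=grab_frame("top");s=grab_frame("scene")
im=f["img"].astype(int);r,g,b=im[...,0],im[...,1],im[...,2]
c=blobs(((r>155)&(b>155))|(b>r+50),(310,135,425,230))[0]
q=cv2.boxPoints(cv2.minAreaRect(c));P=np.array([onz(f,*p,.107) for p in q])
print("lid",q.tolist(),P.round(4).tolist(),[np.linalg.norm(P[i]-P[i-1]).round(4) for i in range(4)],P.mean(0))
e=P[1]-P[0] if abs((P[1]-P[0])[0])>abs((P[1]-P[0])[1]) else P[2]-P[1]
yaw=np.arctan2(e[1],e[0]);yaw-=np.pi*round(yaw/np.pi);print("yaw",yaw)
c0=P.mean(0);x=np.array([np.cos(yaw),np.sin(yaw),0]);y=np.array([-x[1],x[0],0])
hm=blobs((np.max(im,2)<60),(335,195,385,235))
hh=np.vstack(hm);rr=cv2.boxPoints(cv2.minAreaRect(hh));H=np.array([onz(f,*p,.101) for p in rr]);print("handle box coords",[[round(float((p-c0)@x),4),round(float((p-c0)@y),4)] for p in H])
ka=tri([ray(f,309.0,159.0),ray(s,337.4,242.2)]);kb=tri([ray(f,321.4,162.4),ray(s,326.2,236.6)])
for k in(ka,kb):print("knob",k,(k-c0)@x,(k-c0)@y)
for n,F,roi in(("t",f,(235,198,268,230)),("s",s,(385,200,415,226))):
    I=F["img"].astype(int);m=(I[...,0]>190)&(I[...,1]<130)&(I[...,2]<80)
    print(n,[cv2.minAreaRect(k)[0] for k in blobs(m,roi,3)])
n=onz(f,230+352/4,150+175/4,.083);print("nut",n,(n-c0)@x,(n-c0)@y)
# handle expected
print("handle exp",c0+x*(-.126))
E
```

```text
lid [[321.09124755859375, 199.3053741455078], [334.49822998046875, 143.1637420654297], [412.328369140625, 161.7500457763672], [398.92138671875, 217.8916778564453]] [[0.506, 0.0576, 0.107], [0.6807, 0.0212, 0.107], [0.6296, -0.2195, 0.107], [0.456, -0.1811, 0.107]] [np.float64(0.2439), np.float64(0.1784), np.float64(0.2461), np.float64(0.1778)] [ 0.5680599  -0.08043874  0.107     ]
yaw -0.20564806384468684
handle box coords [[-0.1302, 0.0529], [-0.0915, 0.0524], [-0.0928, -0.0568], [-0.1314, -0.0561]]
knob [0.64165646 0.10103114 0.03532457] 0.03498935597923724 0.19267462875999014
knob [0.63111577 0.05989964 0.0385778 ] 0.03306988160917623 0.1502573897339118
t [(247.5, 214.0)]
s []
nut [0.52472529 0.06786375 0.083     ] -0.07270511068677528 0.13632858270329157
handle exp [ 0.44471487 -0.05470933  0.107     ]
```

Request:
jog_arm --delta_pos '[[15,37,0],[30,74,0],[45,111,0],[60,148,0],[75,186,0]]' --rotation '[[0,0,0.12],[0,0,0.24],[0,0,0.36],[0,0,0.48],[0,0,0.6]]' --gripper 0.36

```text
time: 0.72
tool_pos: [0.3214, -0.3596, 0.3025]
tool_rot: [0.871, 0.492, 0.0, 0.0]
ft_force: [0.5, 0.4, 0.2]
width: 0.0579
gripper_force: 0.0
```

Request:
jog_arm --delta_pos '[[15,37,0],[30,74,0],[45,111,0],[60,148,0],[75,186,0]]' --rotation '[[0,0,0.12],[0,0,0.24],[0,0,0.337],[0,0,0.337],[0,0,0.337]]'

```text
time: 1.13
tool_pos: [0.3963, -0.1734, 0.3028]
tool_rot: [0.778, 0.629, 0.0, 0.0]
ft_force: [0.5, 1.0, 0.7]
width: 0.0322
gripper_force: 0.0
```

Request:
jog_arm --delta_pos '[[15,37,0],[30,74,-10],[48,119,-30],[48,119,-50],[48,119,-50]]' --rotation '[[0,0,0],[0,0,0],[0,0,0],[0,0,0],[0,0,0]]'

```text
time: 1.55
tool_pos: [0.4436, -0.0534, 0.2481]
tool_rot: [0.776, 0.631, -0.002, -0.003]
ft_force: [-0.1, 0.1, -0.4]
width: 0.0318
gripper_force: 0.0
```

```bash
python3 - <<'E'
from h import *
o=get_obs();print(o['time'],o['tool_pos'],o['tool_rot'],o['width'],o['ft_force'])
f=grab_frame("wrist");cv2.imwrite("pics/w1.png",f["img"][:,:,::-1])
print(np.round(f["view"],4).tolist(),f["K"])
c=np.array([.5676,-.0824,0]);x=np.array([.978,-.2085,0]);y=np.array([.2085,.978,0]);z=np.array([0,0,1])
for n,p in dict(handle=c-.126*x+.101*z,h1=c-.126*x+.101*z+.05*y,h2=c-.126*x+.101*z-.05*y,lf=c-.09*x+.107*z+.12*y,kn=c+.034*x+.177*y+.04*z).items(): print(n,p.round(4),proj(f,p).round(1))
E
```

```text
1.55 [ 0.44357107 -0.05342794  0.24807723] [ 0.77613427  0.63055841 -0.00193149 -0.00282212] 0.03175196556765947 [-0.09455336  0.14796425 -0.36181545]
[[0.9788, -0.2049, -0.0066, -0.4439], [0.1951, 0.941, -0.2764, -0.018], [0.0628, 0.2692, 0.961, -0.3524], [0.0, 0.0, 0.0, 1.0]] [[301.28957135   0.         320.65515612]
 [  0.         301.28957135 198.98644588]
 [  0.           0.           1.        ]]
handle [ 0.4444 -0.0561  0.101 ] [323.  213.9]
h1 [ 0.4548 -0.0072  0.101 ] [323.4 151.5]
h2 [ 0.4339 -0.105   0.101 ] [322.7 269.6]
lf [0.5046 0.0537 0.107 ] [377.4  48.7]
kn [0.6378 0.0836 0.04  ] [516.   -9.7]
```

View pics/w1.png

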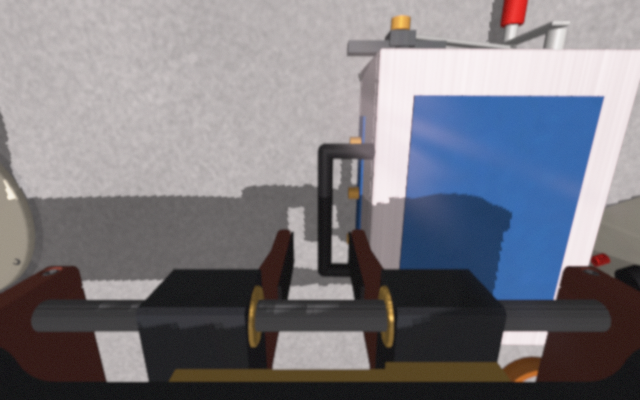

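The wrist view shows the bar at u≈326 (v 150–270), 3 px right of my prediction, so the box lies about 2 mm farther along its x; the fingers straddle it correctly.

Request:
jog_arm --delta_pos '[[1,0,-25],[2,0,-55],[2,0,-80],[2,0,-89],[2,0,-89]]' --rotation '[[0,0,0],[0,0,0],[0,0,0],[0,0,0],[0,0,0]]'

```text
time: 2.02
tool_pos: [0.4452, -0.0573, 0.1624]
tool_rot: [0.778, 0.628, -0.001, -0.001]
ft_force: [-0.1, 0.4, -0.5]
width: 0.0316
gripper_force: 0.0
```

Request:
jog_arm --delta_pos '[[0,0,0],[0,0,0],[0,0,0],[0,0,0],[0,0,0]]' --rotation '[[0,0,0],[0,0,0],[0,0,0],[0,0,0],[0,0,0]]' --gripper 0.0

```text
time: 2.43
tool_pos: [0.4454, -0.0563, 0.1659]
tool_rot: [0.778, 0.629, -0.001, -0.0]
ft_force: [-10.4, 0.8, 7.4]
width: 0.0112
gripper_force: 30.0
```

```bash
python3 - <<'E'
import numpy as np
def P(t):
    a=t+.0278;b=.216*(np.cos(.0278)-np.cos(a));return np.array([.978*b,-.2085*b,.216*(np.sin(a)-np.sin(.0278))])*1e3
t=0.
for k in range(4):
    s=[.05,.06,.07,.07,.07] if k==0 else [.07]*5 if k<3 else [.07,.06,.05,.04,.03]
    T=t+np.cumsum(s);print(T[-1].round(3),[[round(float(v),1) for v in P(q)-P(t)] for q in T]);t=T[-1]
E
```

```text
0.32 [[0.6, -0.1, 10.8], [1.9, -0.4, 23.7], [4.5, -1.0, 38.6], [8.0, -1.7, 53.2], [12.6, -2.7, 67.6]]
0.67 [[5.5, -1.2, 14.0], [12.0, -2.6, 27.6], [19.4, -4.1, 40.7], [27.6, -5.9, 53.3], [36.7, -7.8, 65.2]]
1.02 [[9.9, -2.1, 11.2], [20.5, -4.4, 21.7], [31.9, -6.8, 31.5], [43.8, -9.3, 40.3], [56.4, -12.0, 48.3]]
1.27 [[13.1, -2.8, 7.1], [24.6, -5.2, 12.4], [34.5, -7.3, 16.3], [42.5, -9.1, 19.0], [48.6, -10.4, 20.9]]
```

Request:
jog_arm --delta_pos '[[0.6,0,11],[2,-0.4,24],[4.5,-1,39],[8,-1.7,53],[12.6,-2.7,67.6]]' --rotation '[[0,0,0],[0,0,0],[0,0,0],[0,0,0],[0,0,0]]'

```text
time: 2.85
tool_pos: [0.4573, -0.0588, 0.2326]
tool_rot: [0.778, 0.629, -0.002, -0.002]
ft_force: [-9.7, -0.2, -1.0]
width: 0.0111
gripper_force: 30.0
```

Request:
jog_arm --delta_pos '[[5.5,-1.2,14],[12,-2.6,27.6],[19.4,-4.1,40.7],[27.6,-5.9,53.3],[36.7,-7.8,65.2]]' --rotation '[[0,0,0],[0,0,0],[0,0,0],[0,0,0],[0,0,0]]'

```text
time: 3.27
tool_pos: [0.4933, -0.0665, 0.3003]
tool_rot: [0.778, 0.629, -0.002, -0.002]
ft_force: [-16.5, 0.5, 8.0]
width: 0.0109
gripper_force: 30.0
```

Request:
jog_arm --delta_pos '[[9.9,-2.1,11.2],[20.5,-4.4,21.7],[31.9,-6.8,31.5],[43.8,-9.3,40.3],[56.4,-12,48.3]]' --rotation '[[0,0,0],[0,0,0],[0,0,0],[0,0,0],[0,0,0]]'

```text
time: 3.68
tool_pos: [0.551, -0.0789, 0.3507]
tool_rot: [0.778, 0.629, 0.001, 0.002]
ft_force: [-8.8, -0.6, 6.8]
width: 0.011
gripper_force: 30.0
```

Request:
jog_arm --delta_pos '[[12.8,-2.8,7.4],[24,-5.2,13],[34,-7.3,17.2],[42,-9,20],[48,-10.3,22]]' --rotation '[[0,0,0],[0,0,0],[0,0,0],[0,0,0],[0,0,0]]'

```text
time: 4.1
tool_pos: [0.6002, -0.0894, 0.3703]
tool_rot: [0.778, 0.629, 0.001, 0.002]
ft_force: [-3.5, -1.8, 6.7]
width: 0.0112
gripper_force: 30.0
```

Request:
jog_arm --delta_pos '[[0,0,0],[0,0,0],[0,0,0],[0,0,0],[0,0,0]]' --rotation '[[0,0,0],[0,0,0],[0,0,0],[0,0,0],[0,0,0]]'

```text
time: 4.52
tool_pos: [0.5999, -0.0893, 0.37]
tool_rot: [0.778, 0.629, 0.001, 0.002]
ft_force: [-2.2, -1.6, 6.5]
width: 0.0114
gripper_force: 30.0
```

```bash
python3 - <<'E'
from h import *
o=get_obs();print(o['tool_pos'],o['ft_force'])
f=grab_frame("top");s=grab_frame("scene")
a=cv2.resize(f["img"][130:230,280:400],None,fx=4,fy=4,interpolation=cv2.INTER_CUBIC);b=cv2.resize(s["img"][170:270,260:380],None,fx=4,fy=4,interpolation=cv2.INTER_CUBIC)
cv2.imwrite("pics/lid1.png",np.hstack([a,b])[:,:800,::-1] if 0 else cv2.resize(np.hstack([a,b]),(800,333))[:,:,::-1])
E
```

```text
[ 0.5998932  -0.08934137  0.36998259] [-2.20078496 -1.57909011  6.4829899 ]
```

View pics/lid1.png

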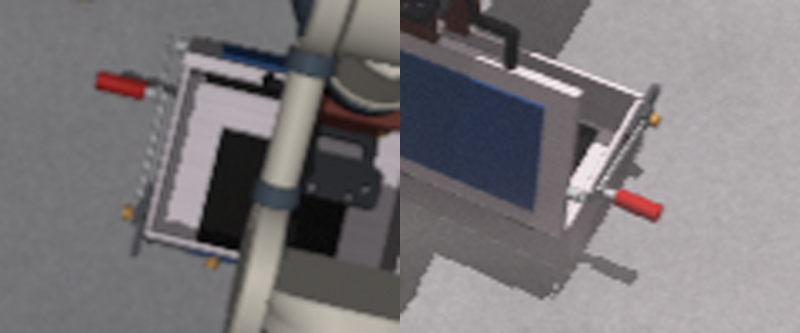

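The crops show the lid nearly upright, with the stay almost straight and the knob raised (red, at (120,85) and (640,205)).

Request:
jog_arm --delta_pos '[[4,-1,1.2],[8,-1.9,2.3],[12.2,-2.7,3.3],[16.4,-3.6,4.2],[20.6,-4.4,5]]' --rotation '[[0,0,0],[0,0,0],[0,0,0],[0,0,0],[0,0,0]]'

```text
time: 5.03
tool_pos: [0.6205, -0.0938, 0.3743]
tool_rot: [0.778, 0.628, 0.001, 0.001]
ft_force: [-3.7, -1.8, 5.6]
width: 0.0111
gripper_force: 30.0
```

Request:
jog_arm --delta_pos '[[1,-0.2,0.1],[2,-0.4,0.3],[3,-0.6,0.5],[4,-0.8,0.6],[5,-1,0.7]]' --rotation '[[0,0,0],[0,0,0],[0,0,0],[0,0,0],[0,0,0]]'

```text
time: 5.45
tool_pos: [0.6255, -0.0948, 0.3749]
tool_rot: [0.778, 0.628, 0.001, 0.002]
ft_force: [-3.2, -1.8, 6.4]
width: 0.0114
gripper_force: 30.0
```

Request:
jog_arm --delta_pos '[[1,-0.2,0.1],[2,-0.4,0.2],[3,-0.6,0.4],[4,-0.8,0.5],[5,-1,0.6]]' --rotation '[[0,0,0],[0,0,0],[0,0,0],[0,0,0],[0,0,0]]'

```text
time: 5.87
tool_pos: [0.6305, -0.0959, 0.3755]
tool_rot: [0.778, 0.628, 0.001, 0.002]
ft_force: [-1.6, -3.3, 6.6]
width: 0.0116
gripper_force: 30.0
```

Request:
jog_arm --delta_pos '[[0.6,-0.1,0.1],[1.2,-0.2,0.1],[1.8,-0.3,0.2],[2.4,-0.4,0.2],[3,-0.5,0.3]]' --rotation '[[0,0,0],[0,0,0],[0,0,0],[0,0,0],[0,0,0]]'

```text
time: 6.28
tool_pos: [0.6332, -0.0964, 0.3758]
tool_rot: [0.778, 0.628, 0.0, 0.001]
ft_force: [-5.6, -1.5, 4.9]
width: 0.0111
gripper_force: 30.0
```

Request:
jog_arm --delta_pos '[[0.4,-0.1,0],[0.8,-0.2,0.1],[1,-0.2,0.1],[1,-0.2,0.1],[1,-0.2,0.1]]' --rotation '[[0,0,0],[0,0,0],[0,0,0],[0,0,0],[0,0,0]]'

```text
time: 6.7
tool_pos: [0.6337, -0.0965, 0.3758]
tool_rot: [0.778, 0.628, -0.0, 0.001]
ft_force: [-7.5, -1.6, 5.7]
width: 0.0113
gripper_force: 30.0
```

```bash
cat >> h.py <<'E'
def knob():
    f=grab_frame("top");s=grab_frame("scene");out=[]
    for F,roi in((f,(295,135,335,185)),(s,(300,190,365,260))):
        im=F["img"].astype(int);m=(im[...,0]>110)&(im[...,1]<80)&(im[...,2]<80)
        q=cv2.boxPoints(cv2.minAreaRect(blobs(m,roi,5)[0]))
        l=[np.linalg.norm(q[1]-q[0]),np.linalg.norm(q[2]-q[1])]
        e=[(q[0]+q[3])/2,(q[1]+q[2])/2] if l[0]>l[1] else [(q[0]+q[1])/2,(q[2]+q[3])/2]
        out.append(sorted(e,key=lambda p:p[0]))   # u order
    T,S=out   # top: small u = outer; scene: large u = outer
    o=tri([ray(f,*T[0]),ray(s,*S[1])]);i=tri([ray(f,*T[1]),ray(s,*S[0])])
    C=np.array([.5695,-.0828,0]);X=np.array([.978,-.2085,0]);Y=np.array([.2085,.978,0])
    for p in(o,i,(o+i)/2):print("knob",p.round(4),"box",round((p-C)@X,4),round((p-C)@Y,4))
E
python3 - <<'E'
from h import *
knob();print(get_obs()["ft_force"])
E
```

```text
knob [0.6408 0.1021 0.127 ] box 0.0311 0.1957
knob [0.6279 0.0593 0.1279] box 0.0275 0.1511
knob [0.6343 0.0807 0.1275] box 0.0293 0.1734
[-7.07185404 -2.30883309  5.90596738]
```

Request:
jog_arm --delta_pos '[[0.3,0,0],[0.6,-0.1,0],[0.6,-0.1,0],[0.6,-0.1,0],[0.6,-0.1,0]]' --rotation '[[0,0,0],[0,0,0],[0,0,0],[0,0,0],[0,0,0]]'

```text
time: 7.22
tool_pos: [0.6341, -0.0966, 0.3758]
tool_rot: [0.778, 0.628, -0.0, 0.0]
ft_force: [-8.0, -1.7, 5.5]
width: 0.0111
gripper_force: 30.0
```

Request:
jog_arm --delta_pos '[[-0.7,0.1,0],[-1.4,0.3,0],[-2.1,0.5,0],[-2.8,0.6,0],[-2.8,0.6,0]]' --rotation '[[0,0,0],[0,0,0],[0,0,0],[0,0,0],[0,0,0]]'

```text
time: 7.63
tool_pos: [0.6321, -0.0962, 0.3756]
tool_rot: [0.778, 0.628, 0.001, 0.001]
ft_force: [-3.2, -3.7, 6.7]
width: 0.0114
gripper_force: 30.0
```

```bash
python3 - <<'E'
from h import *
knob();print(get_obs()["ft_force"])
E
```

```text
knob [0.639  0.1021 0.1316] box 0.0294 0.1953
knob [0.6262 0.0594 0.1326] box 0.0258 0.1509
knob [0.6326 0.0808 0.1321] box 0.0276 0.1731
[-3.53033836 -3.1971508   6.44347939]
```

Request:
jog_arm --delta_pos '[[-0.5,0.1,0],[-1,0.2,0],[-1,0.2,0],[-1,0.2,0],[-1,0.2,0]]' --rotation '[[0,0,0],[0,0,0],[0,0,0],[0,0,0],[0,0,0]]'

```text
time: 8.15
tool_pos: [0.6313, -0.096, 0.3755]
tool_rot: [0.778, 0.628, 0.001, 0.001]
ft_force: [-3.1, -3.7, 6.1]
width: 0.011
gripper_force: 30.0
```

```bash
python3 - <<'E'
from h import *
knob();print(get_obs()["ft_force"])
E
```

```text
knob [0.6381 0.102  0.13  ] box 0.0285 0.195
knob [0.6277 0.0597 0.134 ] box 0.0272 0.1515
knob [0.6329 0.0809 0.132 ] box 0.0278 0.1733
[-3.15939712 -2.93732446  4.67530548]
```

Request:
jog_arm --delta_pos '[[-0.5,0.1,0],[-1,0.2,0],[-1.5,0.3,0],[-1.5,0.3,0],[-1.5,0.3,0]]' --rotation '[[0,0,0],[0,0,0],[0,0,0],[0,0,0],[0,0,0]]'

```text
time: 8.67
tool_pos: [0.6298, -0.0957, 0.3753]
tool_rot: [0.778, 0.628, 0.001, 0.001]
ft_force: [-2.3, -3.7, 5.9]
width: 0.0112
gripper_force: 30.0
```

```bash
python3 - <<'E'
from h import *
knob();print(get_obs()["ft_force"])
E
```

```text
knob [0.6371 0.1028 0.1324] box 0.0274 0.1956
knob [0.6267 0.0599 0.1374] box 0.0261 0.1515
knob [0.6319 0.0813 0.1349] box 0.0268 0.1735
[-3.33831687 -4.11076254  5.8243956 ]
```

Request:
jog_arm --delta_pos '[[-0.5,0.1,0],[-1,0.2,0],[-1,0.2,0],[-1,0.2,0],[-1,0.2,0]]' --rotation '[[0,0,0],[0,0,0],[0,0,0],[0,0,0],[0,0,0]]'

```text
time: 9.18
tool_pos: [0.6292, -0.0955, 0.3753]
tool_rot: [0.778, 0.628, 0.001, 0.002]
ft_force: [0.0, -4.9, 5.3]
width: 0.0111
gripper_force: 30.0
```

Request:
jog_arm --delta_pos '[[0,0,0],[0,0,0],[0,0,0],[0,0,0],[0,0,0]]' --rotation '[[0,0,0],[0,0,0],[0,0,0],[0,0,0],[0,0,0]]'

```text
time: 9.6
tool_pos: [0.6292, -0.0956, 0.3753]
tool_rot: [0.778, 0.628, 0.001, 0.002]
ft_force: [-0.8, -3.7, 6.2]
width: 0.011
gripper_force: 30.0
```

```bash
python3 - <<'E'
from h import *
knob();print(get_obs()["ft_force"])
E
```

```text
knob [0.6368 0.103  0.1361] box 0.0271 0.1957
knob [0.6255 0.0599 0.136 ] box 0.025 0.1512
knob [0.6311 0.0814 0.1361] box 0.026 0.1735
[ 0.1687532  -4.70923369  5.07588527]
```

Request:
jog_arm --delta_pos '[[0,0,0],[0,0,0],[0,0,0],[0,0,0],[0,0,0]]' --rotation '[[0,0,0],[0,0,0],[0,0,0],[0,0,0],[0,0,0]]' --gripper 0.36

```text
time: 10.12
tool_pos: [0.6289, -0.0946, 0.3729]
tool_rot: [0.777, 0.629, -0.0, -0.0]
ft_force: [0.3, 0.3, -0.2]
width: 0.0314
gripper_force: 0.0
```

```bash
python3 - <<'E'
from h import *
knob();o=get_obs();print(o["ft_force"],o["width"],o["joint_positions"])
E
```

```text
knob [0.6367 0.103  0.1339] box 0.027 0.1957
knob [0.6269 0.0599 0.1361] box 0.0264 0.1515
knob [0.6318 0.0814 0.135 ] box 0.0267 0.1736
[ 0.29668465  0.49058485 -0.19889293] 0.03152170425800978 [-2.03046749e-01  2.20676229e-01  9.61992626e-01  1.98811293e-04
  1.95945548e+00  7.75512091e-03]
```

Request:
jog_arm --delta_pos '[[0,0,25],[0,0,55],[-8,12,65],[-20,40,65],[-35,77,65]]' --rotation '[[0,0,0],[0,0,0],[0,0,0.1],[0,0,0.22],[0,0,0.34]]'

```text
time: 10.63
tool_pos: [0.594, -0.0189, 0.4388]
tool_rot: [0.659, 0.752, 0.0, 0.001]
ft_force: [-0.2, -0.1, -0.3]
width: 0.0313
gripper_force: 0.0
```

Request:
jog_arm --delta_pos '[[-16,37,0],[-32,74,0],[-48,111,0],[-64,148,-15],[-80,185,-30]]' --rotation '[[0,0,0.12],[0,0,0.24],[0,0,0.36],[0,0,0.48],[0,0,0.6]]' --gripper 0.6

```text
time: 11.05
tool_pos: [0.5137, 0.1664, 0.4103]
tool_rot: [0.406, 0.914, 0.001, 0.001]
ft_force: [-0.3, 0.4, -0.1]
width: 0.0525
gripper_force: 0.0
```

Request:
jog_arm --delta_pos '[[-14,32,-20],[-28,64,-42],[-42,96,-66],[-57,123,-95],[-57,123,-125]]' --rotation '[[0,0,0.12],[0,0,0.24],[0,0,0.36],[0,0,0.48],[0,0,0.6]]'

```text
time: 11.47
tool_pos: [0.4553, 0.292, 0.2841]
tool_rot: [0.115, 0.993, 0.002, 0.0]
ft_force: [0.6, 0.2, 0.2]
width: 0.0526
gripper_force: 0.0
```

Request:
jog_arm --delta_pos '[[0,0,-30],[0,0,-60],[0,0,-75],[0,0,-75],[0,0,-75]]' --rotation '[[0,0,0.03],[0,0,0.03],[0,0,0.03],[0,0,0.03],[0,0,0.03]]'

```text
time: 11.88
tool_pos: [0.4574, 0.2877, 0.2089]
tool_rot: [0.106, 0.994, -0.0, -0.001]
ft_force: [0.1, -0.6, 0.2]
width: 0.0528
gripper_force: 0.0
```

```bash
python3 - <<'E'
from h import *
o=get_obs();print(o['tool_pos'],o['tool_rot'],o["joint_positions"])
f=grab_frame("wrist");cv2.imwrite("pics/w2.png",f["img"][:,:,::-1])
im=f["img"].astype(int);m=(im[...,0]>170)&(im[...,1]<140)&(im[...,2]<90)
print([(cv2.minAreaRect(c)) for c in blobs(m,(0,0,640,400),6)])
for z in(.048,.03):print(proj(f,[.457,.290,z]))
knob()
E
```

```text
[0.45743383 0.28772101 0.20887846] [ 1.05632935e-01  9.94404824e-01 -4.59318453e-04 -7.19051345e-04] [ 4.98474098e-01 -6.65609374e-02  1.55522292e+00  6.13870387e-05
  1.65463604e+00 -8.60656311e-01]
[((328.0, 205.0), (16.0, 16.0), 90.0), ((208.9118194580078, 303.85296630859375), (1.697749376296997, 6.063390731811523), 14.03624439239502)]
[323.15702933 204.16486752]
[323.01064394 198.32849895]
knob [0.6365 0.103  0.1335] box 0.0268 0.1956
knob [0.6265 0.0595 0.1352] box 0.026 0.151
knob [0.6315 0.0812 0.1344] box 0.0264 0.1733
```

View pics/w2.png

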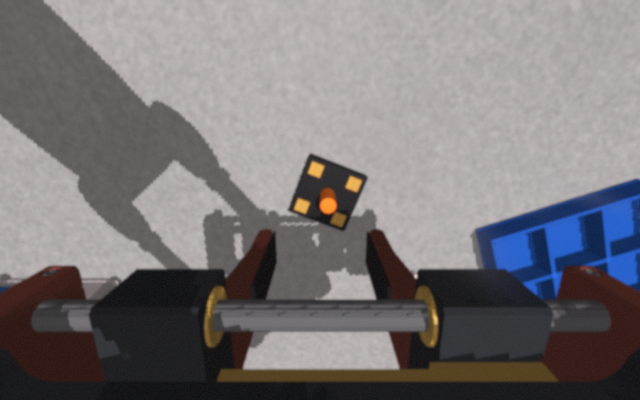

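The wrist view shows the orange post's top at (328,205), about 4 mm farther in +y than estimated. The blue tray is clear to the right.

Request:
jog_arm --delta_pos '[[1,6,-20],[1,6,-50],[1,6,-80],[1,6,-103],[1,6,-111]]' --rotation '[[0,0,0],[0,0,0],[0,0,0],[0,0,0],[0,0,0]]'

```text
time: 12.45
tool_pos: [0.458, 0.2933, 0.0959]
tool_rot: [0.106, 0.994, -0.001, -0.001]
ft_force: [0.5, 0.2, -0.8]
width: 0.053
gripper_force: 0.0
```

Request:
jog_arm --delta_pos '[[0,0,0],[0,0,0],[0,0,0],[0,0,0],[0,0,0]]' --rotation '[[0,0,0],[0,0,0],[0,0,0],[0,0,0],[0,0,0]]' --gripper 0.0

```text
time: 12.87
tool_pos: [0.4596, 0.2942, 0.1003]
tool_rot: [0.106, 0.994, 0.001, 0.001]
ft_force: [-0.5, 0.2, -0.7]
width: 0.0231
gripper_force: 0.0
```

Request:
jog_arm --delta_pos '[[0,0,0],[0,0,0],[0,0,0],[0,0,0],[0,0,0]]' --rotation '[[0,0,0],[0,0,0],[0,0,0],[0,0,0],[0,0,0]]'

```text
time: 13.28
tool_pos: [0.4592, 0.294, 0.0994]
tool_rot: [0.106, 0.994, 0.0, 0.001]
ft_force: [-0.8, -0.3, 6.3]
width: 0.0135
gripper_force: 30.0
```

Request:
jog_arm --delta_pos '[[0,0,25],[0,0,60],[0,0,100],[2,-8,140],[6,-24,175]]' --rotation '[[0,0,0],[0,0,0],[0,0,0],[0,0,0],[0,0,0]]'

```text
time: 13.7
tool_pos: [0.4641, 0.2706, 0.2751]
tool_rot: [0.105, 0.995, 0.0, -0.0]
ft_force: [1.2, 0.3, -2.0]
width: 0.0132
gripper_force: 30.0
```

Request:
jog_arm --delta_pos '[[7,-28,20],[14,-59,25],[23,-94,25],[32,-129,25],[41,-164,25]]' --rotation '[[0,0,0],[0,0,0],[0,0,0],[0,0,0],[0,0,0]]'

```text
time: 14.12
tool_pos: [0.5058, 0.1044, 0.2979]
tool_rot: [0.105, 0.994, -0.0, -0.0]
ft_force: [0.9, -0.3, -1.2]
width: 0.0134
gripper_force: 30.0
```

Request:
jog_arm --delta_pos '[[9,-35,0],[18,-70,0],[27,-105,0],[34,-140,0],[42,-170,0]]' --rotation '[[0,0,0],[0,0,0],[0,0,0],[0,0,0],[0,0,0]]'

```text
time: 14.53
tool_pos: [0.5477, -0.0665, 0.2975]
tool_rot: [0.106, 0.994, -0.0, -0.001]
ft_force: [0.5, 0.7, -1.5]
width: 0.0133
gripper_force: 30.0
```

Request:
jog_arm --delta_pos '[[1,-10,-10],[1,-14,-30],[1,-14,-60],[1,-14,-90],[1,-14,-100]]' --rotation '[[0,0,0],[0,0,0],[0,0,0],[0,0,0],[0,0,0]]'

```text
time: 14.95
tool_pos: [0.5468, -0.0775, 0.192]
tool_rot: [0.106, 0.994, 0.001, -0.004]
ft_force: [-0.8, -0.5, -2.3]
width: 0.0136
gripper_force: 30.0
```

```bash
python3 - <<'E'
from h import *
o=get_obs();print(o['tool_pos'],o['tool_rot'],o["joint_positions"],o["width"])
knob()
f=grab_frame("top");s=grab_frame("scene");w=grab_frame("wrist")
a=f["img"][110:260,260:460];b=s["img"][140:290,200:400];d=cv2.resize(w["img"],(400,300))
a,b=[cv2.resize(k,(400,300)) for k in(a,b)]
cv2.imwrite("pics/place.png",np.vstack([np.hstack([a,b]),np.hstack([d,d*0])])[:,:,::-1])
C=np.array([.5695,-.0828,0]);X=np.array([.978,-.2085,0]);Y=np.array([.2085,.978,0])
for a,bb in((-.08,-.07),(-.08,.07),(.04,-.07),(.04,.07)):print("padcorner",(proj(w,C+a*X+bb*Y+[0,0,.008])*[400/640,.75]+[0,300]).round())
E
```

```text
[ 0.54678206 -0.07747039  0.19197575] [ 1.05720948e-01  9.94385889e-01  6.41927691e-04 -4.40144547e-03] [-2.02562833e-01 -2.44867067e-02  1.54441872e+00  4.29213027e-04
  1.63054636e+00 -1.56149556e+00] 0.013644165157422086
knob [0.6367 0.103  0.1339] box 0.027 0.1957
knob [0.6269 0.0599 0.1361] box 0.0264 0.1515
knob [0.6318 0.0814 0.135 ] box 0.0267 0.1736
padcorner [151. 399.]
padcorner [249. 398.]
padcorner [156. 491.]
padcorner [244. 490.]
```

View pics/place.png

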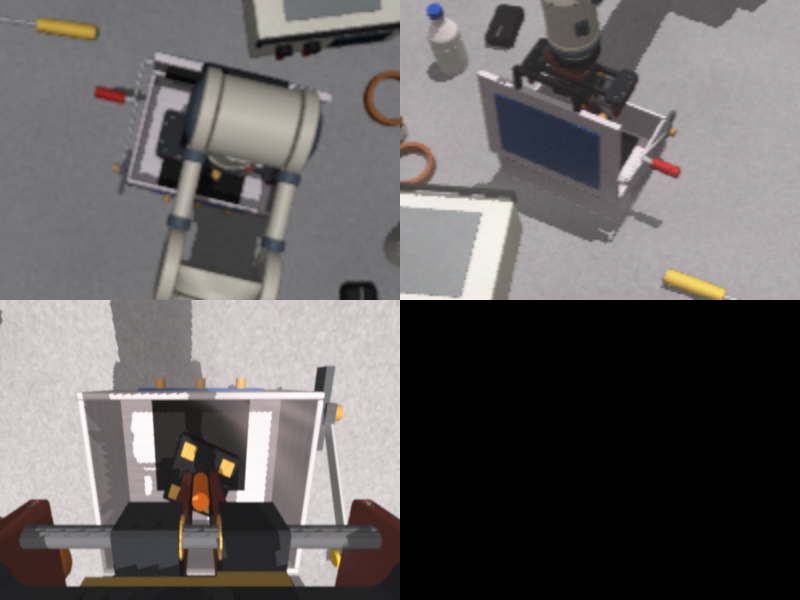

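The views show the lid still locked (knob high), and the wrist view shows the pad at (152..248, 401), matching my prediction, with the carrier held above it.

Request:
jog_arm --delta_pos '[[0,0,-15],[0,0,-35],[0,0,-55],[0,0,-72],[0,0,-82]]' --rotation '[[0,0,0],[0,0,0],[0,0,0],[0,0,0],[0,0,0]]'

```text
time: 15.62
tool_pos: [0.5492, -0.0781, 0.1166]
tool_rot: [0.106, 0.994, -0.0, 0.001]
ft_force: [0.5, 0.6, -1.0]
width: 0.0135
gripper_force: 30.0
```

Request:
jog_arm --delta_pos '[[0,0,-2],[0,0,-4],[0,0,-6],[0,0,-7.5],[0,0,-8]]' --rotation '[[0,0,0],[0,0,0],[0,0,0],[0,0,0],[0,0,0]]'

```text
time: 16.03
tool_pos: [0.5493, -0.0783, 0.1094]
tool_rot: [0.106, 0.994, -0.0, 0.001]
ft_force: [0.2, 0.6, -2.2]
width: 0.0137
gripper_force: 30.0
```

Request:
jog_arm --delta_pos '[[0,0,-1],[0,0,-2],[0,0,-2.5],[0,0,-2.5],[0,0,-2.5]]' --rotation '[[0,0,0],[0,0,0],[0,0,0],[0,0,0],[0,0,0]]'

```text
time: 16.45
tool_pos: [0.5491, -0.0783, 0.1074]
tool_rot: [0.106, 0.994, -0.0, 0.001]
ft_force: [-2.4, 0.0, 5.2]
width: 0.0131
gripper_force: 30.0
```

Request:
jog_arm --delta_pos '[[0,0,0],[0,0,0],[0,0,0],[0,0,0],[0,0,0]]' --rotation '[[0,0,0],[0,0,0],[0,0,0],[0,0,0],[0,0,0]]' --gripper 0.45

```text
time: 16.87
tool_pos: [0.5487, -0.0782, 0.1057]
tool_rot: [0.106, 0.994, 0.0, -0.0]
ft_force: [-0.1, 0.1, -0.7]
width: 0.039
gripper_force: 0.0
```

Request:
jog_arm --delta_pos '[[0,0,12],[0,0,35],[0,0,70],[0,0,110],[0,0,150]]' --rotation '[[0,0,0],[0,0,0],[0,0,0],[0,0,0],[0,0,0]]'

```text
time: 17.28
tool_pos: [0.5482, -0.0781, 0.2579]
tool_rot: [0.106, 0.994, 0.0, -0.0]
ft_force: [0.7, 0.1, 0.8]
width: 0.0399
gripper_force: 0.0
```

Request:
jog_arm --delta_pos '[[0,0,40],[0,0,80],[0,0,105],[2,12,105],[8,35,105]]' --rotation '[[0,0,0],[0,0,-0.08],[0,0,-0.2],[0,0,-0.32],[0,0,-0.44]]'

```text
time: 17.7
tool_pos: [0.5567, -0.0445, 0.3653]
tool_rot: [0.324, 0.946, 0.0, 0.003]
ft_force: [0.1, 0.4, -1.3]
width: 0.0396
gripper_force: 0.0
```

Request:
jog_arm --delta_pos '[[16,33,0],[32,66,0],[49,99,0],[66,125,0],[76,131,0]]' --rotation '[[0,0,-0.12],[0,0,-0.24],[0,0,-0.36],[0,0,-0.48],[0,0,-0.6]]'

```text
time: 18.12
tool_pos: [0.6334, 0.092, 0.3611]
tool_rot: [0.587, 0.81, 0.001, -0.0]
ft_force: [0.4, 0.1, -0.4]
width: 0.0399
gripper_force: 0.0
```

Request:
jog_arm --delta_pos '[[0,0,0],[0,0,0],[0,0,-10],[0,0,-35],[0,0,-55]]' --rotation '[[0,0,-0.12],[0,0,-0.24],[0,0,-0.36],[0,0,-0.48],[0,0,-0.53]]'

```text
time: 18.53
tool_pos: [0.6329, 0.0879, 0.3066]
tool_rot: [0.78, 0.626, 0.001, 0.001]
ft_force: [0.1, -0.1, -1.6]
width: 0.04
gripper_force: 0.0
```

Request:
jog_arm --delta_pos '[[0,0,0],[0,0,0],[0,0,0],[0,0,0],[0,0,0]]' --rotation '[[0,0,0],[0,0,0],[0,0,0],[0,0,0],[0,0,0]]'

```text
time: 18.95
tool_pos: [0.6331, 0.0878, 0.308]
tool_rot: [0.777, 0.629, 0.001, 0.001]
ft_force: [-0.6, 0.3, -1.0]
width: 0.0394
gripper_force: 0.0
```

```bash
python3 - <<'E'
from h import *
o=get_obs();print(o['tool_pos'],o['tool_rot'],o["joint_positions"],o["width"])
w=grab_frame("wrist");f=grab_frame("top");s=grab_frame("scene")
d=cv2.resize(w["img"],(480,300));a=cv2.resize(s["img"][140:290,200:360],(320,300))
cv2.imwrite("pics/k.png",np.hstack([d,a])[:,:,::-1])
C=np.array([.5695,-.0828,0]);X=np.array([.978,-.2085,0]);Y=np.array([.2085,.978,0])
im=w["img"].astype(int);m=(im[...,0]>110)&(im[...,1]<70)&(im[...,2]<70)
for c in blobs(m,(0,0,640,260),10)[:2]:print(cv2.boxPoints(cv2.minAreaRect(c)).round(1).tolist())
for yy in(.15,.18,.196):print(yy,proj(w,C+.0265*X+yy*Y+[0,0,.137]).round(1))
T=o['tool_pos'];print("tcp box",(T-C)@X,(T-C)@Y)
E
```

```text
[0.633073   0.08781665 0.30804786] [0.77739982 0.62900492 0.00125955 0.00085679] [ 8.46154256e-02  1.97814959e-01  1.10426326e+00 -5.31168058e-06
  1.83646776e+00  2.94863382e-01] 0.03937059776776581
[[310.6000061035156, 235.8000030517578], [312.0, 184.5], [330.20001220703125, 185.10000610351562], [328.70001220703125, 236.3000030517578]]
0.15 [319.5 234.3]
0.18 [319.4 202.6]
0.196 [319.4 184.9]
tcp box 0.02660082737522081 0.1801180532012125
```

View pics/k.png

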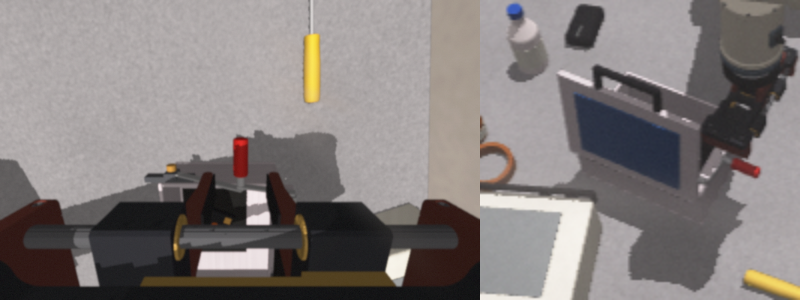

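The knob's bar is centred at u≈320 against 319.5 predicted, so it is aligned within 1 mm. The lid is still locked up and the post sits inside the box.

Request:
jog_arm --delta_pos '[[0.5,0,-25],[0.5,0,-55],[0.5,0,-85],[0.5,0,-103],[0.5,0,-109]]' --rotation '[[0,0,0],[0,0,0],[0,0,0],[0,0,0],[0,0,0]]'

```text
time: 19.52
tool_pos: [0.632, 0.0877, 0.1924]
tool_rot: [0.778, 0.629, -0.003, -0.002]
ft_force: [0.0, 0.4, -0.4]
width: 0.0395
gripper_force: 0.0
```

Request:
jog_arm --delta_pos '[[0,0,0],[0,0,0],[0,0,0],[0,0,0],[0,0,0]]' --rotation '[[0,0,0],[0,0,0],[0,0,0],[0,0,0],[0,0,0]]'

```text
time: 19.93
tool_pos: [0.6338, 0.0879, 0.1988]
tool_rot: [0.778, 0.629, 0.001, 0.001]
ft_force: [-0.4, 0.2, 0.6]
width: 0.0395
gripper_force: 0.0
```

```bash
python3 - <<'E'
from h import *
from scipy.optimize import brentq
o=get_obs();print(o['tool_pos'],o["ft_force"],o["width"])
w=grab_frame("wrist");im=w["img"].astype(int);m=(im[...,0]>110)&(im[...,1]<70)&(im[...,2]<70)
for c in blobs(m,(200,0,440,300),10)[:1]:print(cv2.boxPoints(cv2.minAreaRect(c)).round(1).tolist())
C=np.array([.5695,-.0828,0]);X=np.array([.978,-.2085,0]);Y=np.array([.2085,.978,0])
for yy in(.18,.196):print(yy,proj(w,C+.0273*X+yy*Y+[0,0,.137]).round(1))
F=np.array([-163.2,-12]);b0=.4935
def th(b):
    k=F+114*np.array([np.cos(b),np.sin(b)])
    g=lambda p:np.hypot(-60.3*np.cos(p)-k[0],60.3*np.sin(p)-k[1])-62
    ps=np.linspace(-.2,1.7,400);v=[g(p) for p in ps]
    r=[brentq(g,ps[i],ps[i+1]) for i in range(399) if v[i]*v[i+1]<0]
    return [round(q-.1,3) for q in r]
def K(z): b=np.arcsin((z-83)/114);d=114*(np.cos(b)-np.cos(b0));return b,np.array([.978*d,-.2085*d,z-137])
for z in range(137,38,-4):b,p=K(z);print(z,p.round(1).tolist(),th(b))
E
```

```text
[0.63384948 0.08785941 0.1988124 ] [-0.37343819  0.20629154  0.56512936] 0.039488269968637295
[[309.0, 241.0], [331.0, 241.0], [331.0, 298.0], [309.0, 298.0]]
0.18 [319.4 262.1]
0.196 [319.3 234.1]
137 [0.0, -0.0, 0.0] [1.412]
133 [2.0, -0.4, -4.0] [1.423]
129 [3.8, -0.8, -8.0] [1.426]
125 [5.5, -1.2, -12.0] [1.42]
121 [6.9, -1.5, -16.0] [1.405]
117 [8.2, -1.8, -20.0] [1.38]
113 [9.4, -2.0, -24.0] [1.347]
109 [10.4, -2.2, -28.0] [1.303]
105 [11.2, -2.4, -32.0] [1.251]
101 [11.9, -2.5, -36.0] [1.189]
97 [12.5, -2.7, -40.0] [1.12]
93 [12.9, -2.7, -44.0] [1.044]
89 [13.1, -2.8, -48.0] [0.963]
85 [13.3, -2.8, -52.0] [0.878]
81 [13.3, -2.8, -56.0] [0.792]
77 [13.1, -2.8, -60.0] [0.707]
73 [12.9, -2.7, -64.0] [0.622]
69 [12.5, -2.7, -68.0] [0.539]
65 [11.9, -2.5, -72.0] [0.459]
61 [11.2, -2.4, -76.0] [0.382]
57 [10.4, -2.2, -80.0] [0.308]
53 [9.4, -2.0, -84.0] [0.236]
49 [8.2, -1.8, -88.0] [0.167]
45 [6.9, -1.5, -92.0] [0.099]
41 [5.5, -1.2, -96.0] [0.032]
```

Request:
jog_arm --delta_pos '[[0,0,0],[0,0,0],[0,0,0],[0,0,0],[0,0,0]]' --rotation '[[0,0,0],[0,0,0],[0,0,0],[0,0,0],[0,0,0]]' --gripper 0.0

```text
time: 20.4
tool_pos: [0.6334, 0.0878, 0.1969]
tool_rot: [0.778, 0.629, 0.0, 0.0]
ft_force: [1.0, 0.4, 0.7]
width: 0.017
gripper_force: 30.0
```

Request:
jog_arm --delta_pos '[[0.8,-0.2,-1.5],[1.5,-0.3,-3],[2.2,-0.5,-4.5],[2.9,-0.6,-6],[2.9,-0.6,-6]]' --rotation '[[0,0,0],[0,0,0],[0,0,0],[0,0,0],[0,0,0]]'

```text
time: 20.82
tool_pos: [0.6363, 0.0872, 0.1907]
tool_rot: [0.778, 0.629, 0.0, 0.0]
ft_force: [0.9, -0.1, 3.2]
width: 0.0175
gripper_force: 30.0
```

Request:
jog_arm --delta_pos '[[1.3,-0.3,-3],[2.6,-0.6,-6],[3.7,-0.8,-9],[4.7,-1,-12],[5.6,-1.2,-15]]' --rotation '[[0,0,0],[0,0,0],[0,0,0],[0,0,0],[0,0,0]]'

```text
time: 21.23
tool_pos: [0.6418, 0.086, 0.1752]
tool_rot: [0.778, 0.629, -0.0, -0.0]
ft_force: [-1.5, 0.1, 1.6]
width: 0.0172
gripper_force: 30.0
```

Request:
jog_arm --delta_pos '[[0.9,-0.2,-3],[1.9,-0.4,-7],[2.7,-0.6,-11],[3.4,-0.7,-15],[4,-0.9,-19]]' --rotation '[[0,0,0],[0,0,0],[0,0,0],[0,0,0],[0,0,0]]'

```text
time: 21.65
tool_pos: [0.6458, 0.0851, 0.1564]
tool_rot: [0.778, 0.629, -0.0, -0.0]
ft_force: [-2.1, 0.7, 2.2]
width: 0.0176
gripper_force: 30.0
```

Request:
jog_arm --delta_pos '[[0.4,0,-4],[0.6,-0.1,-8],[0.8,-0.1,-12],[0.8,-0.1,-16],[0.6,-0.1,-20]]' --rotation '[[0,0,0],[0,0,0],[0,0,0],[0,0,0],[0,0,0]]'

```text
time: 22.07
tool_pos: [0.6468, 0.085, 0.1364]
tool_rot: [0.778, 0.629, 0.0, 0.0]
ft_force: [3.0, 0.0, -0.5]
width: 0.0174
gripper_force: 30.0
```

Request:
jog_arm --delta_pos '[[-0.2,0,-4],[-0.6,0.1,-8],[-1.2,0.3,-12],[-1.9,0.4,-15.5],[-2.6,0.5,-19]]' --rotation '[[0,0,0],[0,0,0],[0,0,0],[0,0,0],[0,0,0]]'

```text
time: 22.48
tool_pos: [0.6449, 0.0855, 0.1173]
tool_rot: [0.778, 0.629, 0.001, 0.001]
ft_force: [9.6, 0.7, -4.3]
width: 0.0173
gripper_force: 30.0
```

Request:
jog_arm --delta_pos '[[-0.6,0.1,-2],[-1,0.2,-4],[-1.5,0.3,-6],[-2,0.4,-8],[-2.6,0.5,-10]]' --rotation '[[0,0,0],[0,0,0],[0,0,0],[0,0,0],[0,0,0]]'

```text
time: 22.9
tool_pos: [0.6428, 0.0861, 0.107]
tool_rot: [0.778, 0.629, 0.002, 0.001]
ft_force: [12.8, 0.9, -7.9]
width: 0.0172
gripper_force: 30.0
```

```bash
python3 - <<'E'
from h import *
o=get_obs();print(o['tool_pos'],o["ft_force"],o["width"]);knob()
E
```

```text
[0.64279172 0.08609192 0.10702653] [12.79005639  0.85454896 -7.91961517] 0.017219739332285468Traceback (most recent call last):
  File "<stdin>", line 2, in <module>
  File "h.py", line 23, in knob
    q=cv2.boxPoints(cv2.minAreaRect(blobs(m,roi,5)[0]))
                                    ~~~~~~~~~~~~~~^^^
IndexError: list index out of range
```

Request:
jog_arm --delta_pos '[[1,-0.2,-1],[1.2,-0.3,-2],[1,-0.2,-3],[0.7,-0.2,-4],[0.4,-0.1,-5]]' --rotation '[[0,0,0],[0,0,0],[0,0,0],[0,0,0],[0,0,0]]'

```text
time: 23.42
tool_pos: [0.6416, 0.0862, 0.1013]
tool_rot: [0.778, 0.629, 0.0, -0.0]
ft_force: [6.3, 1.5, -7.3]
width: 0.0171
gripper_force: 30.0
```

Request:
jog_arm --delta_pos '[[0.2,0,-0.4],[0.2,0,-0.8],[0.1,0,-1.2],[0,0,-1.5],[0,0,-1.5]]' --rotation '[[0,0,0],[0,0,0],[0,0,0],[0,0,0],[0,0,0]]'

```text
time: 23.83
tool_pos: [0.6414, 0.0862, 0.1006]
tool_rot: [0.778, 0.629, -0.0, -0.0]
ft_force: [5.0, 2.8, -6.5]
width: 0.0177
gripper_force: 30.0
```

Request:
jog_arm --delta_pos '[[0,0,-0.4],[-0.1,0,-0.8],[-0.2,0,-1.2],[-0.3,0.1,-1.6],[-0.4,0.1,-2]]' --rotation '[[0,0,0],[0,0,0],[0,0,0],[0,0,0],[0,0,0]]'

```text
time: 24.25
tool_pos: [0.6411, 0.0862, 0.0993]
tool_rot: [0.778, 0.629, -0.0, -0.0]
ft_force: [4.0, 2.4, -5.8]
width: 0.0172
gripper_force: 30.0
```

Request:
jog_arm --delta_pos '[[0,0,0],[0,0,0],[0,0,0],[0,0,0],[0,0,0]]' --rotation '[[0,0,0],[0,0,0],[0,0,0],[0,0,0],[0,0,0]]'

```text
time: 24.67
tool_pos: [0.6411, 0.0861, 0.0993]
tool_rot: [0.778, 0.629, -0.0, -0.0]
ft_force: [3.3, 2.7, -6.0]
width: 0.0168
gripper_force: 30.0
```

Request:
jog_arm --delta_pos '[[0,0,-0.5],[-0.1,0,-1],[-0.2,0,-1.5],[-0.3,0.1,-2],[-0.3,0.1,-2]]' --rotation '[[0,0,0],[0,0,0],[0,0,0],[0,0,0],[0,0,0]]'

```text
time: 25.08
tool_pos: [0.6405, 0.0862, 0.097]
tool_rot: [0.778, 0.629, -0.0, -0.0]
ft_force: [-0.5, 3.3, -5.8]
width: 0.0174
gripper_force: 30.0
```

```bash
python3 - <<'E'
from h import *
o=get_obs();print(o['tool_pos'],o["ft_force"],o["width"])
s=grab_frame("scene");f=grab_frame("top")
a=cv2.resize(s["img"][160:260,230:350],(480,400),interpolation=cv2.INTER_CUBIC)
cv2.imwrite("pics/shut.png",a[:,:,::-1])
E
```

```text
[0.64048814 0.086167   0.0969836 ] [-0.52166293  3.32164452 -5.75685404] 0.01744830051470123
```

View pics/shut.png

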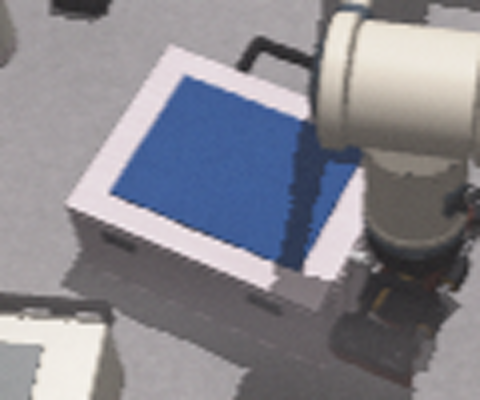

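The lid looks shut or within a hair of it. The force still shows weight carried, so I'll lower further in small steps.

Request:
jog_arm --delta_pos '[[0,0,-0.5],[0,0,-1],[0,0,-1.5],[0,0,-2],[0,0,-2]]' --rotation '[[0,0,0],[0,0,0],[0,0,0],[0,0,0],[0,0,0]]'

```text
time: 25.6
tool_pos: [0.64, 0.0862, 0.095]
tool_rot: [0.778, 0.629, -0.001, -0.001]
ft_force: [-6.0, 3.5, -3.8]
width: 0.0172
gripper_force: 30.0
```

Request:
jog_arm --delta_pos '[[-0.3,0,-0.5],[-0.6,0.1,-1],[-1,0.2,-1.5],[-1,0.2,-1.5],[-1,0.2,-1.5]]' --rotation '[[0,0,0],[0,0,0],[0,0,0],[0,0,0],[0,0,0]]'

```text
time: 26.02
tool_pos: [0.6394, 0.0863, 0.0935]
tool_rot: [0.778, 0.629, -0.001, -0.0]
ft_force: [-5.1, 3.1, -3.4]
width: 0.0174
gripper_force: 30.0
```

```bash
python3 - <<'E'
from h import *
for n,rois in(("scene",[(283,166,305,184),(262,172,300,190),(246,205,270,235)]),("top",[(335,200,385,228),(380,200,408,225),(395,150,420,172)])):
    F=grab_frame(n);g1=cv2.cvtColor(F["img"],cv2.COLOR_RGB2GRAY);g0=cv2.cvtColor(cv2.imread(f"pics/{n}0.png"),cv2.COLOR_BGR2GRAY)
    for u0,v0,u1,v1 in rois:
        t=g0[v0:v1,u0:u1];S=cv2.resize(g1[v0-6:v1+6,u0-6:u1+6],None,fx=4,fy=4,interpolation=cv2.INTER_CUBIC);T=cv2.resize(t,None,fx=4,fy=4,interpolation=cv2.INTER_CUBIC)
        _,mx,_,l=cv2.minMaxLoc(cv2.matchTemplate(S,T,cv2.TM_CCOEFF_NORMED));print(n,(u0,v0),round(mx,3),[l[0]/4-6,l[1]/4-6])
    C=np.array([.5695,-.0828,.101]);X=np.array([.978,-.2085,0]);Y=np.array([.2085,.978,0])
    print("handle +10mm:",proj(F,C-.126*X+[0,0,.01])-proj(F,C-.126*X), proj(F,C-.126*X-.05*Y).round())
E
```

```text
scene (283, 166) 0.965 [-0.25, -1.0]
scene (262, 172) 0.993 [-0.25, -0.75]
scene (246, 205) 0.996 [0.0, 0.0]
handle +10mm: [-0.15053171 -1.73152509] [294. 173.]
top (335, 200) 0.815 [0.75, 0.0]
top (380, 200) 0.993 [0.25, 0.0]
top (395, 150) 0.995 [0.0, 0.0]
handle +10mm: [ 0.31259871 -0.03885187] [374. 224.]
```

Request:
jog_arm --delta_pos '[[-0.2,0,-0.5],[-0.4,0.1,-1],[-0.6,0.1,-1.5],[-0.8,0.2,-2],[-0.8,0.2,-2]]' --rotation '[[0,0,0],[0,0,0],[0,0,0],[0,0,0],[0,0,0]]'

```text
time: 26.53
tool_pos: [0.6387, 0.0865, 0.0917]
tool_rot: [0.778, 0.629, -0.0, -0.0]
ft_force: [-4.9, 2.2, -3.1]
width: 0.0171
gripper_force: 30.0
```

```bash
cat > m.py <<'E'
from h import *
F=grab_frame("scene");g1=cv2.cvtColor(F["img"],cv2.COLOR_RGB2GRAY);g0=cv2.cvtColor(cv2.imread("pics/scene0.png"),cv2.COLOR_BGR2GRAY)
for u0,v0,u1,v1 in [(283,166,305,184),(262,172,300,190),(246,205,270,235)]:
    S=cv2.resize(g1[v0-6:v1+6,u0-6:u1+6],None,fx=8,fy=8,interpolation=cv2.INTER_CUBIC);T=cv2.resize(g0[v0:v1,u0:u1],None,fx=8,fy=8,interpolation=cv2.INTER_CUBIC)
    _,mx,_,l=cv2.minMaxLoc(cv2.matchTemplate(S,T,cv2.TM_CCOEFF_NORMED));print((u0,v0),round(mx,3),[l[0]/8-6,l[1]/8-6])
o=get_obs();print(o["tool_pos"],o["ft_force"])
E
python3 m.py
```

```text
(283, 166) 0.974 [0.0, 0.0]
(262, 172) 0.999 [0.0, 0.0]
(246, 205) 0.999 [0.0, 0.0]
[0.63872574 0.08648212 0.09169192] [-4.38667116  3.3073025  -2.98074916]
```

Request:
jog_arm --delta_pos '[[-0.2,0,-0.4],[-0.3,0,-0.8],[-0.3,0,-0.8],[-0.3,0,-0.8],[-0.3,0,-0.8]]' --rotation '[[0,0,0],[0,0,0],[0,0,0],[0,0,0],[0,0,0]]'

```text
time: 27.0
tool_pos: [0.6387, 0.0864, 0.0916]
tool_rot: [0.778, 0.629, -0.0, 0.0]
ft_force: [-4.2, 2.8, -1.1]
width: 0.0173
gripper_force: 30.0
```

```bash
python3 m.py
```

```text
(283, 166) 0.974 [0.0, 0.0]
(262, 172) 0.999 [0.0, 0.0]
(246, 205) 0.999 [0.0, 0.0]
[0.63866683 0.08640547 0.09156289] [-4.7180333   2.39676753 -1.42663212]
```

Request:
jog_arm --delta_pos '[[0,0,0],[0,0,0],[0,0,0],[0,0,0],[0,0,0]]' --rotation '[[0,0,0],[0,0,0],[0,0,0],[0,0,0],[0,0,0]]' --gripper 0.45

```text
time: 27.47
tool_pos: [0.6394, 0.0862, 0.0918]
tool_rot: [0.778, 0.629, 0.001, 0.001]
ft_force: [-0.2, -0.0, 0.3]
width: 0.0393
gripper_force: 0.0
```

Request:
jog_arm --delta_pos '[[0,0,10],[0,0,30],[0,0,65],[0,0,100],[0,0,140]]' --rotation '[[0,0,0],[0,0,0],[0,0,0],[0,0,0],[0,0,0]]'

```text
time: 27.88
tool_pos: [0.6382, 0.0864, 0.232]
tool_rot: [0.778, 0.629, -0.001, -0.0]
ft_force: [0.6, -0.6, -0.6]
width: 0.0399
gripper_force: 0.0
```

Request:
jog_arm --delta_pos '[[0,10,10],[0,15,20],[0,15,20],[0,15,20],[0,15,20]]' --rotation '[[0,0,0],[0,0,0],[0,0,0],[0,0,0],[0,0,0]]'

```text
time: 28.3
tool_pos: [0.6383, 0.1014, 0.2485]
tool_rot: [0.778, 0.629, -0.002, -0.001]
ft_force: [0.3, -0.1, 0.1]
width: 0.0392
gripper_force: 0.0
```

```bash
python3 m.py; python3 -c "
from h import *
try: knob()
except Exception as e: print(e)
print(close_job())"
```

```text
(283, 166) 0.974 [0.0, 0.0]
(262, 172) 0.999 [0.0, 0.0]
(246, 205) 0.999 [0.0, 0.0]
[0.63827965 0.10127548 0.24827593] [ 0.11540968  1.02631206 -0.15270942]
list index out of range
the job is handed in; nothing more can be done
None
```

The job is handed in at about 28 s (no verdict was returned): the carrier was set down at the pad's centre and not re-checked after release, the lid matches its shut starting view exactly, and the gripper is clear.

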